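# Move the pinch-tab cover to the biscuit box

## Robot

A 6-joint arm with a two-finger parallel gripper is mounted at the origin on the work surface. World frame = base frame: x ahead of the robot, y to its left, z up, the work surface at z = 0. Lengths are in m, angles in degrees, forces in N, time in s.
With the tool pointing down it reaches from about 0.35 to 0.875 m from the base axis. Payload 4.2 kg.
Tool frame: the origin (TCP) lies at the centre of the arm's flange, where the gripper is bolted on; the fingertips stand 182 mm ahead of it and the grasp point (between the pads) lies 164 mm ahead of it (r.nose_length is the distance from the TCP to the fingertips, in m); z points along the fingers, y is the line along which they close (so a half turn about z gives the same grasp; the last joint's range is limited). The gripper opens to 87 mm and grips with 3 to 60 N. Pads are 19 mm wide; open, the fingers measure 117 mm over their backs; the gripper's body (75 mm by 190 mm) begins 51 mm behind the grasp point.
Start: joints at [-52.162, 22.042, 0.453, 0, -68.411, -14.817], TCP at [0.244, -0.575, 0.405] pointing down, gripper open.
Joint ranges: [-179.83, 179.83], [-69.29, 118.12], [-61.27, 80.66], [-181.25, 117.63], [-171.15, -9.14], [-177.46, 177.46]. Speed limits (degrees/s): [159.86, 159.86, 180, 180, 180, 180].

## Interface

Orientations are given as a 3x3 rotation matrix whose columns are the frame's x, y, z axes.
In Python, from station import r, vision gives the robot as it stands. The module is installed in compiled form; this text tells all that it offers.
- The arm moves only by the shell command python3 -m creep 'ROWS'. ROWS is JSON, a list of rows, each a list of 7 numbers: the opening, from -1 (shut) to 1 (fully open), then the shift along the tool's x, y, z in mm, then the turn, a rotation vector about the tool's x, y, z in degrees. A call has 1 to 8 rows; each row is the pose to reach, as a shift and turn from the pose commanded when the call began, along the tool's axes at that moment; what a row does not reach only later rows make up. A row lasts 1/12 s, in which the tool goes at most 41.7 mm and 7.16 degrees, less where a joint would pass 70% of its speed; a pose out of reach is approached as far as the arm can. A call with a gripper value outside its range is refused whole. The fingers move at their own pace and stop on an object; the grip force is fixed at half the most. Time passes only in rows, so rows that repeat a pose let the fingers close. It gives the time, the measured TCP pose, the force, the opening and the grip force at its end, in the units of the state.
- r.sense(): the state, without advancing time (a new reading comes with each control period).
- vision.capture(name): name is "scene" or "top" or "wrist"; returns (picture, depth): 420x560x3 uint8, red, green, blue; 420x560 float32, m along the optical axis (not along the pixel's ray), 0 where there is no reading.
- vision.camera_model(name): a dict with "vertical_fov" (degrees; the focal length in pixels is half the picture's height over the tangent of half this angle, whatever the lens; pixels are square), "cx", "cy" (the principal point, pixels), "distortion" ([k1, k2, p1, p2, k3] as OpenCV has them; the pictures are not rectified), "extrinsics" (4x4, takes a point from camera to world coordinates); the wrist camera has in their place "mount" (4x4, takes a point from camera to tool coordinates, whose origin is the TCP and whose axes are the flange's). Camera axes: x right, y down, z forward; pixel columns grow to the right and rows downward; lengths in m; the calibration is good to about 2 mm. A picture is of the moment at which its call begins: read the wrist's pose just before it. camera_model takes no time and is no camera call.
- r.finish_job(): hands the job in; it is judged then, once.
Trained networks look in the newest picture that a camera, given by its name, has taken for a name from the list of things; names that differ only in an ending like _2 or _b are one class to them, and where a whole thing is asked for, a point or a joint stands for the part that bears it (a point fixed in the world has none). Each returns a list of dicts, best first, with "conf" (0 to 1); they miss things now and then, are a little off and sometimes report something else, mostly with a low value. They report only what shows in the picture. A call takes as long as a camera call. They do not tell look-alikes from the thing itself.
- vision.find_in(camera, thing): "uv" ([column, row] in pixels, amid what is visible of it).
- vision.cut_out(camera, thing): "region" (420x560 bool, what is visible of it) and "uv" ([column, row] in pixels, amid what is visible of it).
The state is a dict: "time_s": time; "joints": joint angles; "joint_velocities": joint speeds; "effort": joint torques, N m; "tcp_pos": TCP position; "ee_rot": TCP orientation; "wrist_force": force on the tool from outside, world axes, zero at the start; "moment": the same for the moment, N m; "gripper_width": opening from 0.0 (shut) to 1.0 (fully open); "gripper_force": force on a finger pad.
Only numpy, scipy, OpenCV 4.12 (cv2) and the standard library are available. Lean on these libraries where they do the work, as an engineer would, in place of code of your own. Each camera call takes 0.05 s, during which the arm holds its last target. There are 200 camera calls.

## Task

The snap cover is on the empty teal box but belongs on the box with the biscuits. Squeeze its two orange side tabs together gently and lift it off without picking up the box, then, tabs still held in, fit it on the biscuit box, press it gently down by feel against its springy seal and let the tabs spring out so that it is latched. Leave both boxes standing about where they are, and the other crockery undisturbed.

Things in the scene. Friction and masses are not known exactly. Their poses are not given: they have to be found in the camera images.
- cover: Wooden snap cover, plate 110 x 84 x 5 mm, 180 g in all. Origin: centre of the plate's underside; x along the long side, z up. On top a fixed block 46 x 30 mm (x, y), 20 mm high, between two upright orange spring tabs facing +y and -y. Latched, its origin lies 2.5 mm above the top of the box's rim, near centred; not latched, the seal lifts it about 4 mm more. Fits either way round.
- peg_ends (a point): Point in the cover's middle, 10 mm below its origin, level with the ends of four white locating pegs under the plate, at x +-42.5, y +-25.5 mm in the cover's frame. Pegs are 12 mm across, the last 4 mm tapered to 5 mm. They enter the box's opening with 2.5 mm play along x and 1.5 mm along y, each way.
- seal_foot (a point): Centre of the underside of the springy grey seal (a strip under each long edge of the cover). Its foot is 2.5 mm below the plate when latched, 6.5 mm when free. It meets the rim with the cover about 4 mm above latched height. Pushing the cover to its stop, 2.5 mm below latched height, takes about 8.5 N; press to near the stop (10 to 14 N) while letting the tabs out, so the hooks go under the lip. Over 22 N between cover and box does damage.
- hook_left (a point): Outer tip of the hook under the left tab, at its top face, 7.5 mm below the cover's origin, y = +36.5 mm when free; the hook is 22 mm wide, 4 mm thick and moves with the tab; the right one mirrors it. Free hooks sit 3.5 mm under the box's lip. They are square and do not ride over the lip: keep the tabs squeezed in while lowering the cover on a box.
- tab_left: Orange ribbed rubber-faced tab on the cover's +y side, 26 mm wide, 26 mm high, 7 to 33 mm above the cover's origin. Origin: centre of its outer face (free: y +29, z +20 mm in the cover's frame). Slides inward 7 mm on a spring: 3 N at rest, 9 N at 5 mm, 11 N at the stop. Hook clears the lip by 5 mm. 58 mm over both tabs free, 44 mm pressed. 20 to 35 N of grip carries the cover; over 60 N breaks a tab.
- tab_right: The same press tab on the cover's -y side, mirrored: outer face at y = -29 mm when free, slides towards +y.
- box_empty: Teal stoneware box, 110 x 84 mm, 70 mm high, 0.6 to 0.95 kg, loose on the counter, empty; carries the cover at the start. Origin: centre of its underside, x along the long side, z up. Walls 4 mm, topped by a push-in tan collar, the rim, set here with its top at 70 mm. It is 5 mm thick and overhangs inside both long sides by 5 mm as a lip; opening 102 x 66 mm.
- box_biscuits: The same teal box, open, with two rows of upright round biscuits inside, reaching 44 mm above its underside. Same frame, mass, collar and opening, but its collar is pushed in to a depth that differs each time, with no reading of it: rim top 62 to 78 mm above the underside; feel for it. The collar holds firm under load. The cover must go on this one.
- bowl: Teal bowl, 150 mm across, 62 mm high; stands by. Origin: centre of its underside.
- mug: Teal mug, 82 mm across, 95 mm high, handle at its +y; stands by. Origin: centre of its underside.
- ramekin: Small teal ramekin, 68 mm across, 42 mm high, standing between the two boxes; stands by. Origin: centre of its underside.
- plates: Stack of three teal plates with corrugated card between them, 148 mm across, 59 mm high; stands by. Origin: centre of its underside.
- spice_jar: Closed spice jar, 48 mm across, 85 mm high; stands by. Origin: centre of its underside.
- pepper_mill: Dark wooden pepper mill, 52 mm across, 140 mm high; stands by. Origin: centre of its underside.
Not all that is in view belongs to the job. What is shaped like the box_biscuits but blue is not meant.

How it is judged:
By the outcome, as a careful person would: the job done as asked, in the order asked, and still so for the second after the job is handed in, with the robot touching nothing.
It also fails if it takes over 53 s, if anything falls off the work surface, if the arm or the gripper's body presses on something with over 40 N, if the wrist force passes 120 N, or if a joint passes its speed limit or range.

## Working session

There is one attempt and no reset: what is moved stays moved. The work goes in short steps, Python scripts to look and compute and a shell command to move; the robot and the scene stay as the last step left them, time stands still between calls to the robot, and variables do not carry over. Pictures are saved under pics/ and viewed, at most 10 in all, crops included, and the job is handed in when it is done.

```bash
mkdir -p pics; cat > h.py <<'E'
import numpy as np, cv2
from station import r, vision
def K(name):
    m=vision.camera_model(name); f=210/np.tan(np.radians(m["vertical_fov"]/2))
    return np.array([[f,0,m["cx"]],[0,f,m["cy"]],[0,0,1]]),np.array(m["distortion"],float),m
def ext(name,s=None):
    m=vision.camera_model(name)
    if "extrinsics" in m: return np.array(m["extrinsics"])
    s=s or r.sense(); T=np.eye(4); T[:3,:3]=s["ee_rot"]; T[:3,3]=s["tcp_pos"]; return T@np.array(m["mount"])
def cloud(name,depth,T):
    k,d,_=K(name); v,u=np.mgrid[0:420,0:560]
    p=cv2.undistortPoints(np.stack([u.ravel(),v.ravel()],1).astype(np.float64)[:,None],k,d)[:,0]
    z=depth.ravel()[:,None]; P=np.hstack([p*z,z])@T[:3,:3].T+T[:3,3]; P[depth.ravel()==0]=np.nan
    return P.reshape(420,560,3)
E
python3 - <<'E'
from h import *
for n in ["scene","top"]:
    T=ext(n); im,d=vision.capture(n); cv2.imwrite(f"pics/{n}0.png",im[:,:,::-1]); P=cloud(n,d,T); np.save(f"{n}0.npy",P)
    for t in ["cover","tab_left","box_empty","box_biscuits","ramekin","mug","pepper_mill","spice_jar","bowl","plates"]:
        for q in vision.cut_out(n,t)[:3]:
            g=q["region"]; X=P[g]; X=X[~np.isnan(X[:,0])]
            print(n,t,round(q["conf"],2),np.round(q["uv"]),len(X),np.round(np.nanmedian(X,0),3) if len(X) else 0,np.round(np.percentile(X[:,2],97),3) if len(X) else 0)
s=r.sense();print(s["ee_rot"],s["time_s"],s["wrist_force"],s["gripper_width"]); print(ext("wrist",s))
E
```

```text
scene cover 0.98 [204. 238.] 1821 [ 0.546 -0.188  0.079] 0.101
scene box_empty 0.84 [210. 267.] 1165 [ 0.586 -0.189  0.04 ] 0.071
scene box_biscuits 0.95 [232. 184.] 1998 [ 0.364 -0.077  0.043] 0.072
scene box_biscuits 0.93 [330. 133.] 1312 [0.233 0.27  0.044] 0.072
scene box_biscuits 0.66 [418. 184.] 2174 [0.505 0.362 0.045] 0.072
scene ramekin 0.87 [285. 220.] 751 [0.502 0.006 0.026] 0.044
scene mug 0.6 [333. 285.] 2569 [0.721 0.014 0.06 ] 0.096
scene pepper_mill 0.97 [107. 210.] 1239 [ 0.397 -0.359  0.074] 0.138
scene spice_jar 0.6 [370. 153.] 576 [0.366 0.309 0.054] 0.087
scene bowl 0.88 [226. 344.] 6203 [ 0.743 -0.202  0.026] 0.063
scene plates 0.7 [447. 260.] 4013 [0.744 0.249 0.059] 0.062
scene plates 0.64 [202. 234.] 1736 [ 0.547 -0.187  0.079] 0.102
top cover 0.95 [363. 201.] 1598 [ 0.531 -0.187  0.078] 0.102
top box_empty 0.43 [340. 206.] 166 [ 0.524 -0.147  0.039] 0.075
top box_empty 0.18 [184. 122.] 2781 [0.726 0.258 0.058] 0.063
top box_empty 0.16 [284. 212.] 584 [0.512 0.001 0.009] 0.044
top box_biscuits 0.93 [138. 212.] 1637 [0.499 0.369 0.035] 0.072
top box_biscuits 0
[... 382 characters left out ...]
 274.] 381 [0.355 0.308 0.082] 0.089
top bowl 0.63 [364. 113.] 2616 [ 0.77  -0.211  0.025] 0.062
top plates 0.56 [184. 121.] 2731 [0.726 0.259 0.058] 0.063
top plates 0.25 [365. 115.] 2561 [ 0.768 -0.212  0.025] 0.062
[[-9.20370585e-01 -3.91047295e-01  7.55405756e-06]
 [-3.91047294e-01  9.20370584e-01  3.11482965e-05]
 [-1.91329895e-05  2.57139821e-05 -9.99999999e-01]] 1.1 [-0.19063524 -1.26376292 -0.38906147] 1.000439538509679
[[-3.91355141e-01  8.90760234e-01  2.31057048e-01  1.81633981e-01]
 [ 9.20239635e-01  3.78930132e-01  9.78313323e-02 -6.02322435e-01]
 [-4.10217425e-04  2.50914649e-01 -9.68009127e-01  3.84688346e-01]
 [ 0.00000000e+00  0.00000000e+00  0.00000000e+00  1.00000000e+00]]
```

View pics/top0.png

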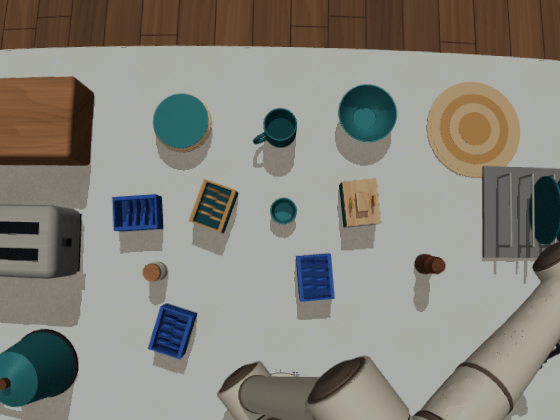

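View pics/scene0.png

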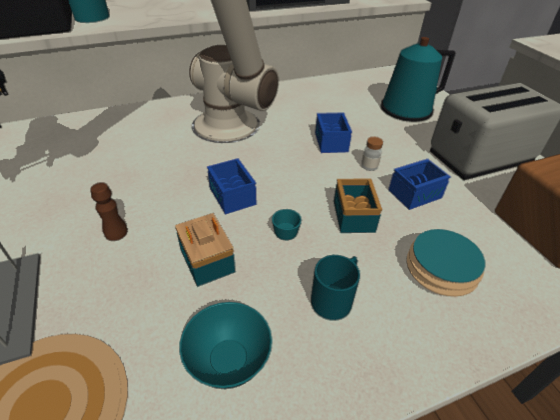

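The top view shows the cover on its box at (363,201), tabs toward image left and right. The tan-rimmed biscuit box is at (213,208), the ramekin at (283,211), and the blue look-alikes at (137,213), (315,277) and (173,331). Next I'll measure both poses.

```bash
python3 - <<'E'
from h import *
for n in ["top","scene"]:
    P=np.load(f"{n}0.npy"); im=cv2.imread(f"pics/{n}0.png")[:,:,::-1]; hsv=cv2.cvtColor(im.copy(),cv2.COLOR_RGB2HSV)
    for nm,c,zl,zh in [("cover",(.531,-.187),.066,.085),("coverblock",(.531,-.187),.088,.11),("box",(.518,.177),.056,.085)]:
        with np.errstate(invalid='ignore'): m=(np.hypot(P[...,0]-c[0],P[...,1]-c[1])<.085)&(P[...,2]>zl)&(P[...,2]<zh)
        if nm=="box": m&=(hsv[...,0]<25)
        X=P[m]; q=cv2.minAreaRect((X[:,:2]*1000).astype(np.float32))
        print(n,nm,len(X),np.round(q[0],1),np.round(q[1],1),round(q[2],1),np.round(np.percentile(X[:,2],[5,25,50,75,95]),4), np.round(cv2.boxPoints(q)).tolist())
    with np.errstate(invalid='ignore'): m=(np.hypot(P[...,0]-.531,P[...,1]+.187)<.085)&(P[...,2]>.075)&(hsv[...,0]<14)&(hsv[...,1]>170)
    print("orange",m.sum(),np.round(P[m][:: max(1,m.sum()//12)],3).tolist())
E
```

```text
top cover 1260 [ 532.1 -188.5] [110.2  85.5] 6.5 [0.0724 0.0753 0.0772 0.0789 0.0815] [[472.0, -152.0], [482.0, -237.0], [592.0, -225.0], [582.0, -140.0]]
top coverblock 311 [ 532.  -188.5] [45.8 59.7] 6.5 [0.092  0.0956 0.0974 0.1    0.105 ] [[506.0, -161.0], [513.0, -221.0], [558.0, -216.0], [551.0, -156.0]]
top box 455 [517.4 175.1] [ 85.1 110.5] 71.6 [0.0657 0.0696 0.0719 0.0736 0.0764] [[452.0, 152.0], [556.0, 117.0], [583.0, 198.0], [478.0, 233.0]]
orange 13 [[0.546, -0.212, 0.091], [0.544, -0.213, 0.089], [0.543, -0.213, 0.104], [0.542, -0.213, 0.09], [0.54, -0.214, 0.083], [0.538, -0.214, 0.079], [0.535, -0.214, 0.081], [0.53, -0.16, 0.107], [0.531, -0.214, 0.096], [0.529, -0.214, 0.094], [0.527, -0.215, 0.091], [0.526, -0.215, 0.103], [0.525, -0.215, 0.088]]
scene cover 1447 [ 532.7 -185.4] [112.1  84.8] 6.6 [0.0699 0.0772 0.0781 0.0789 0.0801] [[472.0, -150.0], [482.0, -234.0], [593.0, -221.0], [583.0, -137.0]]
scene coverblock 425 [ 533.1 -185.6] [47.6 59.3] 4.3 [0.0902 0.0967 0.098  0.0992 0.1059] [[507.0, -158.0], [512.0, -217.0], [559.0, -213.0], [555.0, -154.0]]
scene box 714 [517.1 176.8] [ 82.8 114.1] 71.1 [0.0584 0.0645 0.0717 0.0737 0.0751] [[450.0, 156.0], [558.0, 119.0], [585.0, 197.0], [477.0, 234.0]]
orange 63 [[0.519, -0.161, 0.107], [0.525, -0.161, 0.106], [0.529, -0.16, 0.102], [0.536, -0.16, 0.105], [0.527, -0.161, 0.091], [0.531, -0.16, 0.092], [0.524, -0.161, 0.083], [0.538, -0.159, 0.093], [0.544, -0.159, 0.095], [0.541, -0.159, 0.087], [0.548, -0.212, 0.101], [0.548, -0.211, 0.093], [0.548, -0.21, 0.084]]
```

```bash
python3 -m creep '[[1,-417,244,0,0,0,16.6],[1,-417,244,0,0,0,16.6],[1,-417,244,0,0,0,16.6],[1,-417,244,0,0,0,16.6],[1,-417,244,0,0,0,16.6],[1,-417,244,0,0,0,16.6],[1,-417,244,0,0,0,16.6],[1,-417,244,0,0,0,16.6]]'
cat >> h.py <<'E'
def go(x,y,z,yaw_y):
    """shift/turn in tool axes to reach TCP (mm) with tool y at world angle yaw_y (deg), z down"""
    from scipy.spatial.transform import Rotation as Ro
    s=r.sense(); R=np.array(s["ee_rot"]); p=np.array(s["tcp_pos"])*1000
    a=np.radians(yaw_y); Y=np.array([np.cos(a),np.sin(a),0]); Z=np.array([0,0,-1.]); T=np.stack([np.cross(Y,Z),Y,Z],1)
    print("shift",np.round(R.T@(np.array([x,y,z])-p),1),"turn",np.round(Ro.from_matrix(R.T@T).as_rotvec(degrees=True),2),"t",s["time_s"],"F",np.round(s["wrist_force"],1),"w",round(s["gripper_width"]*87,1),"gf",round(s["gripper_force"],1),"pos",np.round(p,1),"j6",round(s["joints"][5],1))
E
python3 -c "
from h import *; go(532.4,-187,400,96.4)"
```

```text
time_s: 1.77
tcp_pos: [0.4413, -0.3098, 0.4052]
ee_rot: [[-0.994, -0.112, 0.001], [-0.112, 0.994, -0.0], [-0.001, -0.0, -1.0]]
wrist_force: [1.2, -0.7, 0.1]
gripper_width: 0.998
gripper_force: 0.0
shift [-104.3  111.9    5.2] turn [-0.03  0.04  0.03] t 1.7667 F [ 1.2 -0.7  0.1] w 86.8 gf 0.0 pos [ 441.3 -309.8  405.2] j6 -65.7
```

```bash
python3 -m creep '[[1,-104,112,5,0,0,0],[1,-104,112,5,0,0,0],[1,-104,112,5,0,0,0],[1,-104,112,5,0,0,0],[1,-104,112,45,0,0,0],[1,-104,112,65,0,0,0],[1,-104,112,65,0,0,0],[1,-104,112,65,0,0,0]]' | head -2
python3 - <<'E'
from h import *
T=ext("wrist"); im,d=vision.capture("wrist"); cv2.imwrite("pics/w1.png",im[:,:,::-1]); P=cloud("wrist",d,T); np.save("w1.npy",P)
for zl,zh in [(.074,.082),(.092,.1),(.1,.115)]:
    with np.errstate(invalid='ignore'): m=(np.hypot(P[...,0]-.532,P[...,1]+.187)<.085)&(P[...,2]>zl)&(P[...,2]<zh)
    X=P[m]; q=cv2.minAreaRect((X[:,:2]*1000).astype(np.float32)); print(len(X),np.round(q[0],1),np.round(q[1],1),round(q[2],1),np.round(np.median(X[:,2]),4))
go(532.4,-187,263.5,96.4)
E
```

```text
time_s: 2.43
tcp_pos: [0.5315, -0.1887, 0.3393]
8952 [ 524.1 -188.5] [93.6 84.5] 6.6 0.0775
2536 [ 532.5 -188. ] [46.7 58.5] 7.3 0.0974
445 [ 532.3 -187.4] [26.5 58.1] 6.9 0.1052
shift [-0.7  2.1 77.4] turn [-0.07  0.07  0.04] t 2.4833 F [ 0.3 -0.3  1.3] w 86.9 gf 0.0 pos [ 531.9 -189.   340.9] j6 -80.5
```

View pics/w1.png

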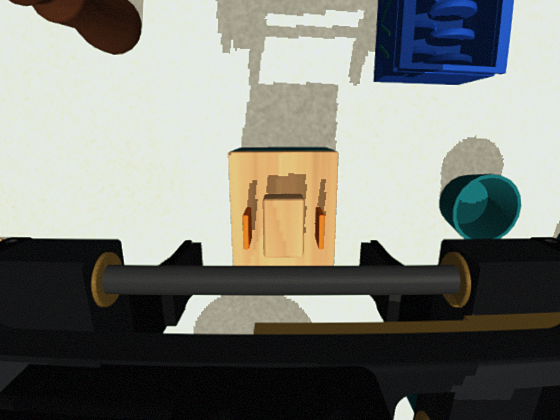

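The wrist view shows the cover between the open fingers, with its tabs at (247,228) and (321,228). The plate top measures 77.5 mm, as it should. I'll go down and squeeze.

```bash
python3 -m creep '[[1,-0.5,1.2,30,0,0,-0.4],[1,-0.5,1.2,58,0,0,-0.4],[1,-0.5,1.2,72,0,0,-0.4],[1,-0.5,1.2,77,0,0,-0.4],[1,-0.5,1.2,77,0,0,-0.4],[1,-0.5,1.2,77,0,0,-0.4]]'; python3 -c "
from h import *; go(532.4,-187.7,263.5,96.8)"
```

```text
time_s: 2.98
tcp_pos: [0.5326, -0.1879, 0.2647]
ee_rot: [[-0.993, -0.119, 0.004], [-0.119, 0.993, -0.001], [-0.003, -0.001, -1.0]]
wrist_force: [-0.1, 0.3, 0.9]
gripper_width: 1.0
gripper_force: 0.0
shift [0.1 0.3 1.2] turn [-0.08  0.2   0.03] t 2.9833 F [-0.1  0.3  0.9] w 87.0 gf 0.0 pos [ 532.6 -187.9  264.7] j6 -80.2
```

```bash
python3 -m creep '[[-1,0,0,0,0,0,0],[-1,0,0,0,0,0,0],[-1,0,0,0,0,0,0],[-1,0,0,0,0,0,0],[-1,0,0,0,0,0,0],[-1,0,0,0,0,0,0],[-1,0,0,0,0,0,0],[-1,0,0,0,0,0,0]]'; python3 -c "
from h import *; go(532.4,-187.7,263.5,96.8)"
```

```text
time_s: 3.65
tcp_pos: [0.5318, -0.1874, 0.2633]
ee_rot: [[-0.993, -0.119, 0.0], [-0.119, 0.993, -0.0], [-0.0, -0.0, -1.0]]
wrist_force: [-0.2, 1.6, 4.2]
gripper_width: 0.5
gripper_force: 30.0
shift [-0.5 -0.4 -0.2] turn [-0.    0.02  0.03] t 3.65 F [-0.2  1.6  4.2] w 43.5 gf 30.0 pos [ 531.8 -187.4  263.3] j6 -80.2
```

```bash
python3 -m creep '[[-1,0,0,-2,0,0,0],[-1,0,0,-4,0,0,0],[-1,0,0,-7,0,0,0],[-1,0,0,-10,0,0,0],[-1,0,0,-14,0,0,0],[-1,0,0,-18,0,0,0],[-1,0,0,-24,0,0,0],[-1,0,0,-30,0,0,0]]'; python3 - <<'E'
from h import *
T=ext("scene"); im,d=vision.capture("scene"); cv2.imwrite("pics/s2.png",cv2.resize(im[150:330,120:400,::-1],None,fx=2,fy=2)); go(532,-187.7,293,96.8)
P=cloud("scene",d,T)
with np.errstate(invalid='ignore'): m=(np.hypot(P[...,0]-.532,P[...,1]+.187)<.085)&(P[...,2]>.01)
print(np.histogram(P[m][:,2],bins=np.arange(.01,.2,.01)))
E
```

```text
time_s: 4.32
tcp_pos: [0.5317, -0.1875, 0.2932]
ee_rot: [[-0.993, -0.119, -0.0], [-0.119, 0.993, 0.0], [0.0, 0.0, -1.0]]
wrist_force: [0.2, 0.1, -2.0]
gripper_width: 0.499
gripper_force: 30.0
shift [ 0.1 -0.   1.7] turn [-0.06  0.14  0.04] t 4.3667 F [ 0.7 -0.  -1. ] w 43.4 gf 30.0 pos [ 532.1 -187.6  294.7] j6 -80.2
(array([ 161,  170,  181,  178,  197,  221,  180,    0,    9, 1054,  152,
        382,  100,   52,   75,   38,   13,   81]), array([0.01, 0.02, 0.03, 0.04, 0.05, 0.06, 0.07, 0.08, 0.09, 0.1 , 0.11,
       0.12, 0.13, 0.14, 0.15, 0.16, 0.17, 0.18, 0.19]))
```

View pics/s2.png

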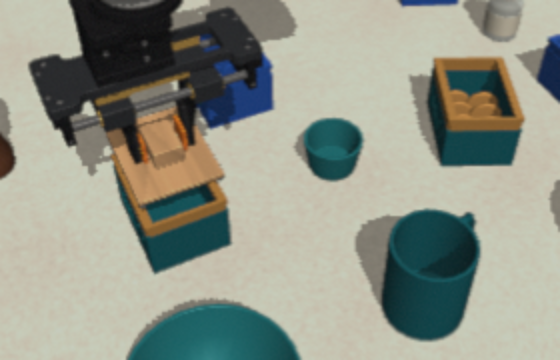

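The crop shows the cover held level at (165,165) above the empty box, which stayed on the counter with its rim free. The biscuit box stands open at (475,110). I'll carry the cover past the biscuit box so the wrist camera can see it.

```bash
python3 -m creep '[[-1,0,0,-30,0,0,0],[-1,0,0,-60,0,0,0],[-1,0,0,-90,0,0,0],[-1,0,0,-105,0,0,0],[-1,0,0,-105,0,0,0]]' | head -2;  python3 -c "
from h import *; go(628,176,400,71.35)"
```

```text
time_s: 4.78
tcp_pos: [0.5324, -0.1877, 0.4027]
shift [-138.4  349.7    3. ] turn [-0.05  0.56 25.51] t 4.7833 F [ 1.7 -0.1 -1. ] w 43.7 gf 30.0 pos [ 532.4 -187.7  402.7] j6 -80.2
```

```bash
python3 -m creep '[[-1,-8,20,0,0,0,3],[-1,-20,50,0,0,0,6],[-1,-33,83,0,0,0,9],[-1,-46,116,0,0,0,12],[-1,-59,149,0,0,0,15],[-1,-72,182,0,0,0,18],[-1,-85,215,0,0,0,21],[-1,-98,248,0,0,0,25.4]]' | head -2;  python3 -c "
from h import *; go(628,176,400,71.35)"
```

```text
time_s: 5.45
tcp_pos: [0.5994, 0.0721, 0.3962]
shift [  6.3 107.6  -3.9] turn [-0.06 -0.13 -0.11] t 5.45 F [ 1.4 -0.5 -1.8] w 43.5 gf 30.0 pos [599.4  72.1 396.2] j6 -130.9
```

```bash
python3 -m creep '[[-1,1,30,0,0,0,0],[-1,3,60,0,0,0,0],[-1,5,85,0,0,0,0],[-1,6,100,0,0,0,0],[-1,6,106,0,0,0,0],[-1,6,106,0,0,0,0],[-1,6,106,0,0,0,0],[-1,6,106,0,0,0,0]]' | head -2
cat > m.py <<'E'
from h import *
from scipy.optimize import least_squares
import sys
T=ext("wrist"); im,d=vision.capture("wrist"); cv2.imwrite(f"pics/{sys.argv[1]}.png",im[:,:,::-1]); P=cloud("wrist",d,T); np.save(sys.argv[1]+".npy",P)
hsv=cv2.cvtColor(im.copy(),cv2.COLOR_RGB2HSV)
with np.errstate(invalid='ignore'): m=(np.hypot(P[...,0]-.517,P[...,1]-.176)<.085)&(P[...,2]>.055)&(P[...,2]<.09)&(hsv[...,0]<25)
X=P[m]; q=cv2.minAreaRect((X[:,:2]*1000).astype(np.float32)); print(len(X),np.round(q[0],1),np.round(q[1],1),round(q[2],1),np.round(np.percentile(X[:,2],[5,25,50,75,95]),4))
go(517.3,176,300,71.35)
E
python3 m.py w2
```

```text
time_s: 6.12
tcp_pos: [0.6274, 0.1714, 0.3977]
3558 [517.  175.3] [ 84.3 109.8] 71.7 [0.0638 0.0719 0.0726 0.0731 0.0738]
shift [105.8 -30.8  97.9] turn [-0.02 -0.01 -0.02] t 6.1667 F [ 0.   0.2 -1.9] w 43.2 gf 30.0 pos [627.5 171.3 397.9] j6 -138.2
```

View pics/w2.png

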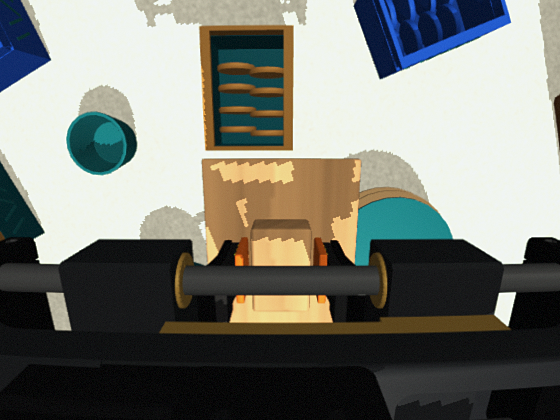

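The wrist view shows the open biscuit box at (247,88) with its tan rim at 72.6 mm, and the held cover square to it at (280,235). Next I'll measure the cover's offset in the grip.

```bash
python3 - <<'E'
from h import *
P=np.load("w2.npy"); s=r.sense(); R=np.array(s["ee_rot"]); p=np.array(s["tcp_pos"])
Q=(P-p)@R*1000
with np.errstate(invalid='ignore'): m=(abs(Q[...,2]-186)<6)&(abs(Q[...,0])<75)&(abs(Q[...,1])<60)
X=Q[m]; print(len(X),np.round(np.percentile(X,[0.5,50,99.5],0),1))
# edges
f=[];
for y in range(-36,37,6):
    k=abs(X[:,1]-y)<2; f.append((y,X[k,0].max()))
f=np.array(f); print("front",np.round(f[:,1],1),"slope deg",np.degrees(np.polyfit(f[:,0],f[:,1],1)[0]))
for x in range(20,54,6):
    k=abs(X[:,0]-x)<2; print(x,round(X[k,1].min(),1),round(X[k,1].max(),1),np.round(np.median(X[k,2]),1))
b=R.T@(np.array([517.0,175.3,72.5])-p*1000); print("box in tool",np.round(b,1))
E
```

```text
13982 [[-42.5 -41.8 180.9]
 [ 31.1  -0.2 185.9]
 [ 54.5  41.1 187.6]]
front [54.6 54.6 54.5 54.5 54.5 54.5 54.6 54.5 54.5 54.5 54.5 54.6 54.5] slope deg -0.006304113455237576
20 -42.8 41.8 185.9
26 -42.4 41.5 185.8
32 -42.6 41.5 185.8
38 -42.1 41.8 185.8
44 -41.9 41.5 185.8
50 -41.9 41.6 185.9
box in tool [105.8 -31.5 325.4]
```

```bash
python3 -m creep '[[-1,30,-9,10,0,0,-0.25],[-1,60,-18,30,0,0,-0.25],[-1,85,-25,50,0,0,-0.25],[-1,100,-29,70,0,0,-0.25],[-1,106.3,-31.2,90,0,0,-0.25],[-1,106.3,-31.2,104,0,0,-0.25],[-1,106.3,-31.2,110,0,0,-0.25],[-1,106.3,-31.2,110,0,0,-0.25]]' | head -2
python3 -m creep '[[-1,0,0,0,0,0,0],[-1,0,0,0,0,0,0]]' >/dev/null
python3 -c "
from h import *
go(517.5,175.4,286,71.6)
print(np.round(np.array([[0.5,0.3,0]])@np.array(r.sense()['ee_rot']).T,2))"
```

```text
time_s: 6.83
tcp_pos: [0.5167, 0.1761, 0.2869]
shift [-0.3 -1.6  3. ] turn [0.1  0.1  0.05] t 7.0 F [ 0.  -0.7 -2.2] w 43.3 gf 30.0 pos [517.7 177.  289. ] j6 -144.2
[[-0.38  0.44 -0.  ]]
```

```bash
for i in 1 2 3 4; do python3 -m creep '[[-1,0,0,0,0,0,0]]' >/dev/null; python3 -c "
from h import *
go(516.6,175.7,280,71.6)"; done; ls -la
```

```text
shift [ 0.5 -1.6  8.9] turn [0.11 0.09 0.05] t 7.0833 F [ 0.6  0.7 -1.2] w 43.3 gf 30.0 pos [517.6 177.1 288.9] j6 -144.2
shift [ 0.3 -1.6  8.6] turn [0.08 0.06 0.06] t 7.1667 F [ 0.2  0.1 -1.5] w 43.6 gf 30.0 pos [517.3 177.1 288.6] j6 -144.2
shift [ 0.1 -1.5  8.3] turn [0.05 0.04 0.06] t 7.25 F [-0.1  1.1 -1.9] w 43.6 gf 30.0 pos [517.2 177.1 288.3] j6 -144.2
shift [ 0.  -1.5  8.1] turn [0.03 0.02 0.07] t 7.3333 F [ 0.2  0.4 -1.5] w 43.9 gf 30.0 pos [517.1 177.1 288.1] j6 -144.2
total 22084
drwxr-xr-x  3 agent agent    4096 Dec  2 22:58 .
drwxr-xr-x 23 root  root     4096 Dec  2 22:55 ..
-rw-r--r--  1 agent agent    1411 Dec  2 22:57 h.py
-rw-r--r--  1 agent agent     593 Dec  2 22:58 m.py
drwxr-xr-x  2 agent agent    4096 Dec  2 22:58 pics
-rw-r--r--  1 agent agent 5644928 Dec  2 22:56 scene0.npy
-rw-r--r--  1 agent agent 5644928 Dec  2 22:56 top0.npy
-rw-r--r--  1 agent agent 5644928 Dec  2 22:57 w1.npy
-rw-r--r--  1 agent agent 5644928 Dec  2 22:58 w2.npy
```

```bash
python3 -m creep '[[-1,0,-0.7,2,0,0,0],[-1,0,-1.5,4,0,0,0],[-1,0,-1.5,6,0,0,0],[-1,0,-1.5,6,0,0,0],[-1,0,-1.5,6,0,0,0],[-1,0,-1.5,6,0,0,0]]' >/dev/null; python3 - <<'E'
from h import *
go(516.6,175.7,274,71.6)
for n in ["top","scene"]:
    T=ext(n); im,d=vision.capture(n); P=cloud(n,d,T); cv2.imwrite(f"pics/{n}3.png",cv2.resize(im[110:290,200:480,::-1] if n=="scene" else im,None,fx=2 if n=="scene" else 1,fy=2 if n=="scene" else 1))
    with np.errstate(invalid='ignore'): m=(np.hypot(P[...,0]-.517,P[...,1]-.176)<.075)&(P[...,2]>.084)&(P[...,2]<.102)
    X=P[m]; q=cv2.minAreaRect((X[:,:2]*1000).astype(np.float32)); print(n,len(X),np.round(q[0],1),np.round(q[1],1),round(q[2],1))
go(516.6,175.7,274,71.6)
E
```

```text
shift [-0.1  0.1  7.7] turn [-0.01 -0.    0.07] t 7.8333 F [ 0.5  0.3 -1.7] w 43.5 gf 30.0 pos [516.5 175.7 281.7] j6 -144.1
top 307 [516.4 172.6] [ 79.8 110.9] 71.2
scene 750 [517.6 175.7] [ 82.6 111.4] 71.9
shift [-0.   0.1  7.8] turn [0.   0.01 0.07] t 7.9333 F [-0.8  0.5 -1.4] w 43.4 gf 30.0 pos [516.5 175.7 281.8] j6 -144.1
```

View pics/scene3.png

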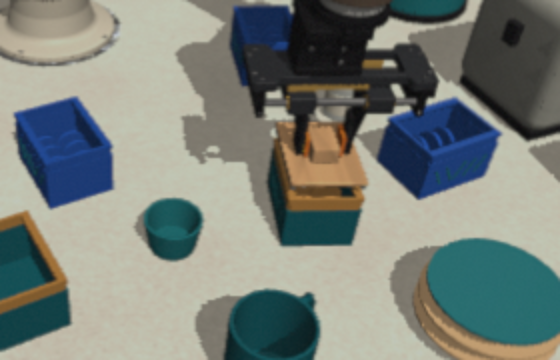

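The crop shows the cover hovering level and aligned just above the biscuit box at (320,165). Now I'll lower it by feel.

```bash
python3 -m creep '[[-1,0,0,2,0,0,0],[-1,0,0,4,0,0,0],[-1,0,0,6,0,0,0],[-1,0,0,8,0,0,0],[-1,0,0,9,0,0,0],[-1,0,0,10,0,0,0],[-1,0,0,10,0,0,0],[-1,0,0,10,0,0,0]]' >/dev/null; python3 -c "
from h import *
go(516.6,175.7,270,71.6)"
```

```text
shift [-0.1  0.1  1.7] turn [-0.01 -0.    0.08] t 8.6 F [ 0.5  0.3 -0.9] w 43.4 gf 30.0 pos [516.5 175.7 271.7] j6 -144.1
```

```bash
for i in 1 2 3; do python3 -m creep '[[-1,0,0,0.5,0,0,0],[-1,0,0,1,0,0,0],[-1,0,0,1,0,0,0],[-1,0,0,1,0,0,0]]' >/dev/null; python3 -c "
from h import *
go(516.6,175.7,270,71.6);print(np.round(r.sense()['moment'],2))"; done
```

```text
shift [-0.1  0.1  0.8] turn [0.   0.   0.07] t 8.9333 F [ 0.   0.4 -0.5] w 43.7 gf 30.0 pos [516.5 175.6 270.8] j6 -144.1
[-0.02 -0.03 -0.03]
shift [-0.1  0.1 -0.2] turn [0.   0.01 0.08] t 9.2667 F [-0.4 -0.7 -1. ] w 43.3 gf 30.0 pos [516.5 175.6 269.8] j6 -144.1
[-0.07 -0.04  0.01]
shift [-0.   0.1 -1. ] turn [0.01 0.02 0.08] t 9.6 F [-0.5  0.1  0.7] w 43.5 gf 30.0 pos [516.5 175.7 269. ] j6 -144.1
[-0.07  0.21  0.02]
```

```bash
for i in 1 2 3 4; do python3 -m creep '[[-1,0,0,0.5,0,0,0],[-1,0,0,1,0,0,0],[-1,0,0,1,0,0,0],[-1,0,0,1,0,0,0]]' >/dev/null; python3 -c "
from h import *
go(516.6,175.7,270,71.6);print(np.round(r.sense()['moment'],2))"; done
```

```text
shift [-0.   0.1 -2.1] turn [0.01 0.01 0.08] t 9.9333 F [-0.4 -0.6  2.1] w 43.9 gf 30.0 pos [516.5 175.6 267.9] j6 -144.1
[-0.1   0.3   0.03]
shift [-0.   0.1 -3.1] turn [0.01 0.01 0.07] t 10.2667 F [-0.5 -0.7  3.8] w 43.6 gf 30.0 pos [516.5 175.6 266.9] j6 -144.1
[-0.11  0.33  0.  ]
shift [-0.   0.1 -4.1] turn [0.01 0.01 0.07] t 10.6 F [-1.4 -0.4  3.5] w 43.6 gf 30.0 pos [516.6 175.6 265.9] j6 -144.1
[-0.16  0.43 -0.01]
shift [-0.   0.  -5.1] turn [0.01 0.01 0.08] t 10.9333 F [-1.4 -0.3  5.4] w 43.5 gf 30.0 pos [516.6 175.7 264.9] j6 -144.1
[-0.17  0.48  0.03]
```

```bash
for i in 1 2; do python3 -m creep '[[-1,0,0,0.5,0,0,0],[-1,0,0,0.8,0,0,0],[-1,0,0,0.8,0,0,0],[-1,0,0,0.8,0,0,0]]' >/dev/null; python3 -c "
from h import *
go(516.6,175.7,270,71.6);print(np.round(r.sense()['moment'],2))"; done
python3 -m creep '[[-1,0,0,0.5,0,0,0],[-1,0,0,0.5,0,0,0],[-1,0,0,0.5,0,0,0]]' >/dev/null; python3 -c "
from h import *
go(516.6,175.7,270,71.6)"
```

```text
shift [-0.   0.1 -5.8] turn [0.01 0.01 0.08] t 11.2667 F [-1.5 -0.8  6.1] w 43.2 gf 30.0 pos [516.5 175.6 264.2] j6 -144.1
[-0.14  0.55 -0.01]
shift [-0.   0.1 -6.4] turn [0.01 0.02 0.08] t 11.6 F [-1.5 -1.2  6.7] w 44.1 gf 30.0 pos [516.6 175.7 263.6] j6 -144.1
[-0.2   0.61 -0.01]
shift [-0.   0.1 -6.8] turn [0.01 0.02 0.08] t 11.85 F [-2.3 -0.2  6.3] w 43.8 gf 30.0 pos [516.6 175.7 263.2] j6 -144.1
```

```bash
for i in 1 2; do python3 -m creep '[[-1,0,0,0.5,0,0,0],[-1,0,0,0.5,0,0,0],[-1,0,0,0.5,0,0,0]]' >/dev/null; python3 -c "
from h import *
go(516.6,175.7,270,71.6)"; done
```

```text
shift [-0.1  0.1 -6.8] turn [0.01 0.03 0.09] t 12.1 F [-3.8 -0.9 10.4] w 43.5 gf 30.0 pos [516.5 175.7 263.2] j6 -144.1
shift [-0.1  0.  -6.8] turn [0.02 0.05 0.1 ] t 12.35 F [-4.  -1.4 12.2] w 43.3 gf 30.0 pos [516.5 175.7 263.2] j6 -144.1
```

```bash
python3 -m creep '[[0.35,0,0,0,0,0,0],[0.35,0,0,0,0,0,0],[0.5,0,0,0,0,0,0],[0.5,0,0,0,0,0,0]]'; python3 -c "
from h import *
go(516.6,175.7,270,71.6)"
```

```text
time_s: 12.68
tcp_pos: [0.5168, 0.176, 0.2625]
ee_rot: [[-0.949, 0.314, 0.002], [0.314, 0.949, 0.001], [-0.002, 0.002, -1.0]]
wrist_force: [-0.3, 2.2, 5.0]
gripper_width: 0.705
gripper_force: 2.4
shift [ 0.1 -0.3 -7.5] turn [0.11 0.09 0.09] t 12.6833 F [-0.3  2.2  5. ] w 61.3 gf 2.4 pos [516.8 176.  262.5] j6 -144.1
```

```bash
python3 -m creep '[[0.8,0,0,0,0,0,0],[0.8,0,0,0,0,0,0],[0.8,0,0,-3,0,0,0],[0.8,0,0,-15,0,0,0],[0.8,0,0,-40,0,0,0],[0.8,0,0,-70,0,0,0],[0.8,-20,0,-90,0,0,0],[0.8,-50,0,-100,0,0,0]]'|head -5
python3 -m creep '[[0.8,-30,0,0,0,0,0],[0.8,-60,0,0,0,0,0],[0.8,-60,0,0,0,0,0],[0.8,-60,0,0,0,0,0],[0.8,-60,0,0,0,0,0],[0.8,-60,0,0,0,0,0]]'|head -2
python3 - <<'E'
from h import *
for n in ["wrist","scene","top"]:
    T=ext(n); im,d=vision.capture(n); P=cloud(n,d,T); np.save(n+"4.npy",P); cv2.imwrite(f"pics/{n}4.png",im[:,:,::-1])
    for zl,zh in [(.074,.089),(.093,.104),(.104,.12)]:
        with np.errstate(invalid='ignore'): m=(np.hypot(P[...,0]-.517,P[...,1]-.176)<.075)&(P[...,2]>zl)&(P[...,2]<zh)
        X=P[m]
        if len(X)<5: continue
        q=cv2.minAreaRect((X[:,:2]*1000).astype(np.float32)); print(n,len(X),np.round(q[0],1),np.round(q[1],1),round(q[2],1),np.round(np.median(X[:,2])*1000,1))
        if zl<.08: # tilt
            A=np.c_[X[:,:2],np.ones(len(X))]; k=abs(X[:,2]-np.median(X[:,2]))<.003; print(" slopes deg",np.degrees(np.linalg.lstsq(A[k],X[k,2],rcond=None)[0][:2]))
E
```

```text
time_s: 13.35
tcp_pos: [0.5631, 0.16, 0.3644]
ee_rot: [[-0.95, 0.312, 0.001], [0.312, 0.95, 0.001], [-0.001, 0.001, -1.0]]
wrist_force: [1.0, 1.5, 0.9]
gripper_width: 0.901
time_s: 13.85
tcp_pos: [0.62, 0.1411, 0.361]
wrist 12252 [516.8 175.1] [ 84.7 110.1] 71.2 80.2
 slopes deg [-0.02879774  0.00905807]
wrist 2955 [517.4 175.1] [59.6 46.1] 71.2 100.1
wrist 486 [517.2 175. ] [57.9 25.8] 71.9 108.0
scene 851 [517.5 175.9] [ 82.3 115.1] 71.8 81.3
 slopes deg [-0.06341708  0.16853968]
scene 168 [516.8 175.7] [56.  47.8] 72.6 100.2
scene 37 [517.8 175.6] [55.7 25.8] 73.2 107.9
top 1218 [517.  174.8] [ 86.  110.4] 71.9 79.6
 slopes deg [ 0.01446956 -0.17714876]
top 264 [516.7 173.4] [57.8 45.9] 72.6 99.3
top 39 [513.6 176.7] [58.9 37.3] 66.0 106.4
```

View pics/wrist4.png

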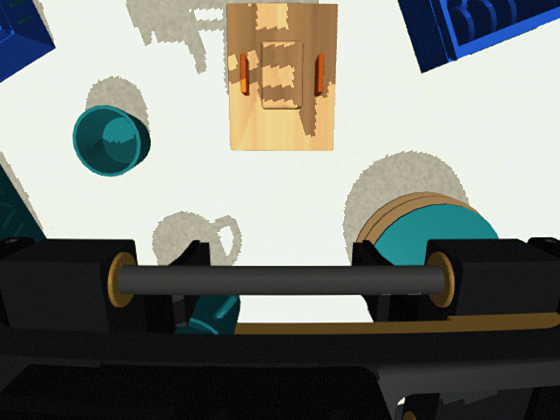

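The wrist view shows the cover seated level and square on the biscuit box at (282,78), tabs out at (243,73) and (320,73). The plate top is at 80.2 mm: latched would be about 80, unlatched about 84. The gripper is clear, so I'll hand the job in.

```bash
python3 -c "
from h import *; print(r.finish_job())"
```

```text
the job is handed in; nothing more can be done
None
```

The cover is off the empty box and latched on the biscuit box: its plate is level, its height matches the latched height, and its tabs are out. I handed the job in after about 14 s on the robot's clock, with the gripper clear.

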